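Start the flange nut that holds down the dishes on an orbital shaker

ROBOT

A 6-joint arm with a two-finger parallel gripper is mounted at the origin on a cart in front of the work surface, level with it; the furniture and walls round the work are solid. World frame = base frame: x ahead of the robot, y to its left, z up, the work surface at z = 0. Lengths are in m, angles in rad, forces in N, time in s.
With the tool pointing down it reaches from about 0.275 to 0.825 m from the base axis. Payload 4.9 kg.
Tool frame: the origin (TCP) lies midway between the tips of the shut fingers; the grasp point (between the pads) lies 19 mm behind it (bot.grip_depth is the distance from the TCP to the grasp point, in m); y points along the fingers, x is the direction in which the jaws open and shut, and the axes are right-handed (so a half turn about y gives the same grasp; the last joint's range is limited). The gripper opens to 85 mm and grips with 20 to 120 N. Pads are 22 mm wide; open, the fingers measure 114 mm over their backs; the gripper's body (76 mm by 85 mm) begins 54 mm behind the grasp point. The pads swing forward as they close: fully open they stand 13 mm farther back than shut.
Start: joints at [-1.296, 0.326, -0.193, 1.052, 0, 1.437], TCP at [0.219, -0.505, 0.231] pointing down, gripper open.
Joint ranges: [-2.65, 2.65], [-0.97, 1.79], [-1.3, 1.35], [-1.93, 2.1], [-1.47, 1.37], [-3.14, 3.14]. Speed limits (rad/s): [2.57, 2.57, 3.14, 3.14, 3.14, 3.14].

INTERFACE

Orientations are given as a unit quaternion [w, x, y, z].
In Python, from cell import bot gives the robot as it stands. Calls block until the motion is done:
- bot.move_pose(position, orientation): joint-space move of the TCP to a pose.
- bot.move_linear(position, speed=0.15, rotation=None, until_force=None): straight line of the TCP; rotation=None keeps the orientation; speed is the mean speed in m/s. With until_force (N) it stops when the force on the tool has changed by that much, and returns True; else False.
- bot.goto_joints(angles): joint-space move.
- bot.set_gripper(opening, grasp_force=None): opening from 0.0 (shut) to 1.0 (fully open); grasp_force is the grip in N (None keeps the last); returns when the fingers have stopped.
- bot.wait(seconds).
- bot.solve_ik(position, orientation): joint angles nearest the present ones, or None.
- bot.camera(name): name is "side" or "top"; returns the picture (420x560x3 uint8, red, green, blue); there is no depth.
- bot.calibration(name): a dict with "mtx" (3x3 intrinsics, pixels), "extrinsics" (4x4, takes a point from world to camera coordinates). Camera axes: x right, y down, z forward; pixel columns grow to the right and rows downward; lengths in m; the calibration is good to about 2 mm. A picture is of the moment at which its call begins. calibration takes no time and is no camera call.
A pose or a line that the arm cannot do raises bot.PlanningError and nothing moves.
- bot.close_job(): hands the job in, once; it reports no verdict.
Trained networks look in the newest picture that a camera, given by its name, has taken for a name from the list of things; names that differ only in an ending like _2 or _b are one class to them, and where a whole thing is asked for, a point or a joint stands for the part that bears it (a point fixed in the world has none). Each returns a list of dicts, best first, with "confidence" (0 to 1); they miss things now and then, are a little off and sometimes report something else, mostly with a low value. They report only what shows in the picture. A call takes as long as a camera call.
- bot.search_frame(camera, thing): "bbox" ([left, top, width, height] in pixels, round what is visible of it).
Readings, each from a call of its own:
- bot.read_clock(): time.
- bot.read_joint_positions(): joint angles.
- bot.read_joint_vel(): joint speeds.
- bot.read_joint_efforts(): joint torques, N m.
- bot.read_position(): TCP position.
- bot.read_tool_rot(): TCP orientation.
- bot.read_ft_force(): force on the tool from outside, world axes, zero at the start.
- bot.read_moment(): the same for the moment, N m.
- bot.read_gripper_width(): opening from 0.0 (shut) to 1.0 (fully open).
Only numpy, scipy, OpenCV 4.12 (cv2) and the standard library are available. Lean on these libraries where they do the work, as an engineer would, in place of code of your own. Each camera call takes 0.05 s, during which the arm holds its last target. There are 200 camera calls.

TASK

The two culture dishes on the orbital shaker lie under a hold-down bar, but its brass flange nut is still off: pick it up from the bench and set it, flange down, on the shaker's threaded stud. Resting it lightly on the stud, back it off (turn it anticlockwise) until you feel it ride up to the ends of the thread and drop in, then run it down clockwise, level and without forcing it, until its flange lies on the bar, and let go of it. Leave the other things on the bench where they stand.

Things in the scene. Friction and masses are not known exactly. Their poses are not given: they have to be found in the camera images.
- nut: brass flange nut, about 110 g, 26 mm high, on the bench flange down. Origin: centre of its underside; z up along the bore. Round flange 44 mm across, 4 mm thick; above it, from 4 to 26 mm, a hexagon 36 mm across flats. Flats face along its x and every 60 degrees from there. Any yaw.
- nut_lugs (a point): centre of the nut's bore, 4 mm above its underside, at the underside of three short thread lugs 120 degrees apart (2 mm thick). Bore 24 mm, 16 mm between the lugs: 1 mm radial and 1 mm axial play on the stud.
- stud: upright steel stud, rigid, in the middle of the shaker. Origin: on its axis, level with the top of the hold-down bar (102 mm above the bench), where the nut's underside has to end; z up. Right-hand thread 22 mm across, core 14 mm, three starts, lead 15 mm a turn (2.4 mm a radian), 5 mm from thread to thread. Where round it the threads end is for feel to find.
- stud_ends (a point): on the stud's axis, 13.2 mm above its origin, level with the blunt upper ends of the three threads. With its lugs on the threads the nut's origin stands 5 to 10 mm above the stud's; turned anticlockwise it climbs to 10 mm, then drops 5 mm off the ends (after 120 degrees at most); 120 degrees clockwise from there take it down onto the bar.
- stud_tip (a point): top of the stud, 23.5 mm above its origin: a plain pilot 14 mm across from the thread ends up, coned over the last 4 mm to 7 mm across. Pressing on the stud should stay near or below 10 N; 40 N between nut and stud damages the thread.
- shaker: orbital shaker, low off-white box 240 x 240 mm, black mat, fixed. Origin: under its middle, on the bench; x points away from its control panel. Two dishes 90 mm across lie 66 mm to either side of the stud along y, under a fixed steel bar 40 mm wide, 210 mm long along y, top 102 mm above the bench, the highest part but for the stud.
- timer: white bench timer, 62 x 66 x 21 mm, origin under its middle; a bystander
- slide_pack: cardboard box of slides, 32 x 79 x 30 mm, origin under its middle; a bystander
- oil_bottle: small brown dropper bottle with a white cap, 28 mm across, 71 mm high, origin under its middle; a bystander
- eyepiece: black spare eyepiece standing on end, 36 mm across, 43 mm high, origin under its middle; a bystander

How it is judged:
By the outcome, as a careful person would: the job done as asked, in the order asked, and still so for the second after the job is handed in, with the robot touching nothing.
It also fails if it takes over 61 s, if anything falls off the work surface, if the arm or the gripper's body presses on something with over 40 N, if the wrist force passes 120 N, or if a joint passes its speed limit or range.

## Working session

There is one attempt and no reset: what is moved stays moved. The work goes in short steps, each a Python script; the robot and the scene stay as the last script left them, time stands still between calls to the robot, and variables do not carry over. Pictures are saved under pics/ and viewed, about 8 in all and at most 12, crops included, and the job is handed in when it is done.

```bash
ls; mkdir -p pics; python3 - <<'E'
from cell import bot
import cv2,numpy as np
for c in("top","side"):
    im=bot.camera(c); cv2.imwrite(f"pics/{c}0.png",im[:,:,::-1])
    k=bot.calibration(c); print(c,np.round(k["mtx"],1).tolist(),np.round(k["extrinsics"],4).tolist())
    for t in("nut","stud","shaker","stud_tip"):
        print(t,[(d["bbox"],round(d["confidence"],2)) for d in bot.search_frame(c,t)[:2]])
print(bot.read_clock(),bot.read_tool_rot(),bot.read_gripper_width(),bot.grip_depth)
E
```

```text
pics
top [[466.6, 0.0, 278.7], [0.0, 466.6, 217.1], [0.0, 0.0, 1.0]] [[0.0264, -0.9997, 0.0004, -0.1521], [-0.9976, -0.0263, -0.0634, 0.5464], [0.0634, 0.0013, -0.998, 1.3077], [0.0, 0.0, 0.0, 1.0]]
nut [([319.8, 248.4, 16.8, 16.1], 0.72)]
stud [([187.2, 211.3, 6.7, 6.7], 0.37)]
shaker [([147.2, 170.0, 95.1, 95.9], 0.61)]
stud_tip [([182.8, 211.4, 11.5, 6.3], 0.61)]
side [[520.8, 0.0, 285.6], [0.0, 520.8, 210.5], [0.0, 0.0, 1.0]] [[-0.9915, -0.1285, 0.0188, 0.5176], [-0.0872, 0.5521, -0.8292, 0.2097], [0.0962, -0.8238, -0.5587, 0.9871], [0.0, 0.0, 0.0, 1.0]]
nut [([323.2, 207.3, 18.2, 18.8], 0.75)]
stud [([260.7, 275.8, 16.5, 16.8], 0.68)]
shaker [([183.4, 252.4, 164.4, 132.3], 0.75)]
stud_tip [([261.9, 275.2, 12.6, 17.5], 0.72)]
0.5 [ 0.59108967 -0.59106922  0.38810842 -0.38810054] 0.9977209969032016 0.0187
```

View pictures.

```bash
python3 - <<'E'
import cv2,numpy as np
a=cv2.imread("pics/top0.png");b=cv2.imread("pics/side0.png")
c=lambda im,x,y,w,h,s:cv2.resize(im[y:y+h,x:x+w],None,fx=s,fy=s,interpolation=cv2.INTER_CUBIC)
cv2.imwrite("pics/a.png",np.vstack([np.hstack([c(a,297,226,60,60,5),c(a,160,185,60,60,5)]),np.hstack([c(b,300,180,60,60,5),c(b,240,255,60,60,5)])]))
E
```

```text
(no output)
```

View pics/top0.png

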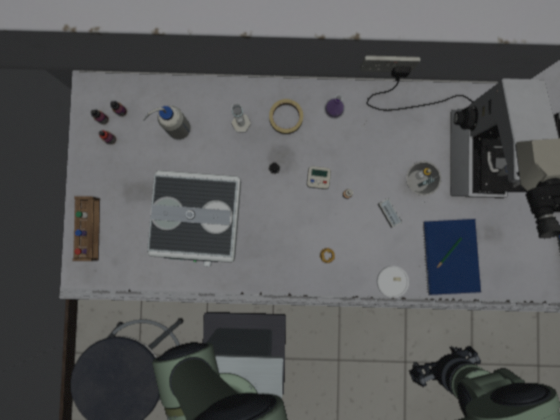

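View pics/side0.png

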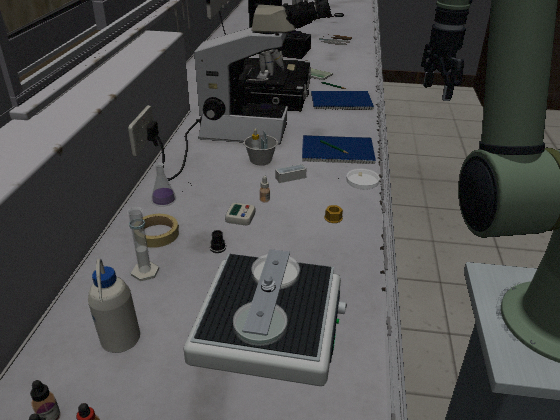

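View pics/a.png

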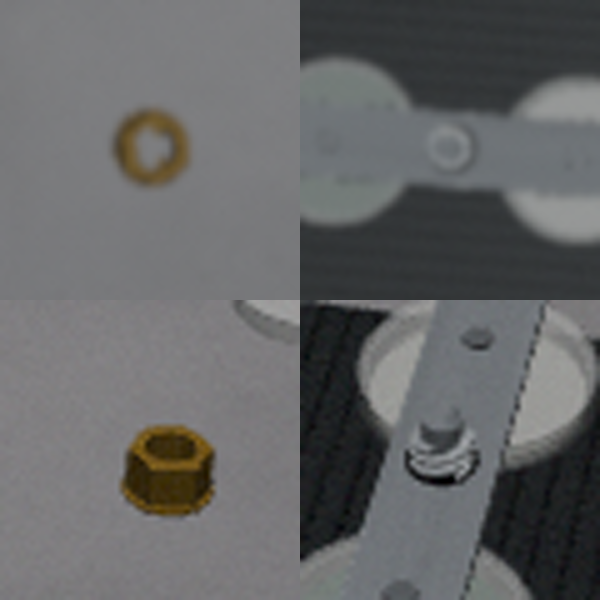

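```bash
cat > fit.py <<'E'
import cv2,numpy as np
def proj(k,P):
    P=np.atleast_2d(P);E=k["extrinsics"];q=P@E[:3,:3].T+E[:3,3];u=q@k["mtx"].T;return u[:,:2]/u[:,2:]
def nutpts(x,y,yaw,z0=0):
    a=np.linspace(0,2*np.pi,48,endpoint=False);h=yaw+np.pi/6+np.arange(6)*np.pi/3
    fl=[(x+.022*np.cos(t),y+.022*np.sin(t),z0+z) for z in(0,.004) for t in a]
    hx=[(x+.0208*np.cos(t),y+.0208*np.sin(t),z0+z) for z in(.004,.026) for t in h]
    return np.array(fl),np.array(hx)
def hull(k,P,off,s,shape):
    m=np.zeros(shape,np.uint8)
    for p in P:
        q=(proj(k,p)-off+.5)*s-.5
        cv2.fillConvexPoly(m,cv2.convexHull(np.round(q*16).astype(np.int32).reshape(-1,1,2)),255,cv2.LINE_AA,4)
    return m
E
python3 - <<'E'
from cell import bot
import cv2,numpy as np
from fit import *
from scipy.optimize import minimize,least_squares
K={c:bot.calibration(c) for c in("top","side")}
box={"top":(310,238),"side":(314,196)};s=4;n=34
obs={}
for c in K:
    im=cv2.imread(f"pics/{c}0.png");x,y=box[c];cr=cv2.resize(im[y:y+n,x:x+n],None,fx=s,fy=s,interpolation=cv2.INTER_CUBIC)
    m=((cr[:,:,2].astype(int)-cr[:,:,0])>22).astype(np.uint8)*255
    if c=="top" or 1: # fill bore
        cs,_=cv2.findContours(m,cv2.RETR_EXTERNAL,cv2.CHAIN_APPROX_NONE);g=max(cs,key=cv2.contourArea);m[:]=0;cv2.drawContours(m,[g],-1,255,-1)
    obs[c]=(m,cr)
def cost(p,cams):
    return sum(np.mean((hull(K[c],nutpts(*p),np.array(box[c]),s,obs[c][0].shape).astype(float)-obs[c][0])**2) for c in cams)
# ray start
def ray(c,uv,z):
    E=K[c]["extrinsics"];R=E[:3,:3];C=-R.T@E[:3,3];d=R.T@np.linalg.solve(K[c]["mtx"],[*uv,1]);return C+d*(z-C[2])/d[2]
p0=ray("top",(327.6,255.6),.013)
for cams in(["top"],["side"],["top","side"]):
    r=min((minimize(cost,[p0[0],p0[1],y],args=(cams,),method="Nelder-Mead",options=dict(initial_simplex=[[p0[0],p0[1],y],[p0[0]+.004,p0[1],y],[p0[0],p0[1]+.004,y],[p0[0],p0[1],y+.2]],xatol=1e-4)) for y in(-.4,-.2,0,.2,.4,.6)),key=lambda r:r.fun)
    print(cams,np.round(r.x,4),round(r.fun))
for y in np.linspace(-.5,.5,11): print(round(y,1),round(cost([r.x[0],r.x[1],y],["side"])),end="; ")
vis=[]
for c in K:
    f,h=nutpts(*r.x);v=cv2.resize(obs[c][1],None,fx=2.5,fy=2.5)
    for P in(f[48:],h[6:],h[:6]): cv2.polylines(v,[np.round(((proj(K[c],P)-box[c]+.5)*s*2.5)).astype(np.int32).reshape(-1,1,2)],True,(0,255,0))
    vis.append(v)
cv2.imwrite("pics/b.png",np.hstack(vis))
print()
print("stud top@113",ray("top",(190,214.6),.113),"tip side",ray("side",(268,277.4),.1255),"base side",ray("side",(268.4,286),.107))
E
```

```text
['top'] [ 0.4463 -0.2787 -0.0363] 1179
['side'] [ 0.4425 -0.2792  0.8422] 675
['top', 'side'] [ 0.4434 -0.2787  0.8036] 2772
-0.5 1057; -0.4 965; -0.3 915; -0.2 939; -0.1 1009; 0.0 1195; 0.1 1100; 0.2 1083; 0.3 1096; 0.4 1100; 0.5 1081; 
stud top@113 [0.54449396 0.09599353 0.113     ] tip side [0.54154221 0.10052168 0.1255    ] base side [0.54068127 0.10157621 0.107     ]
```

View pics/b.png

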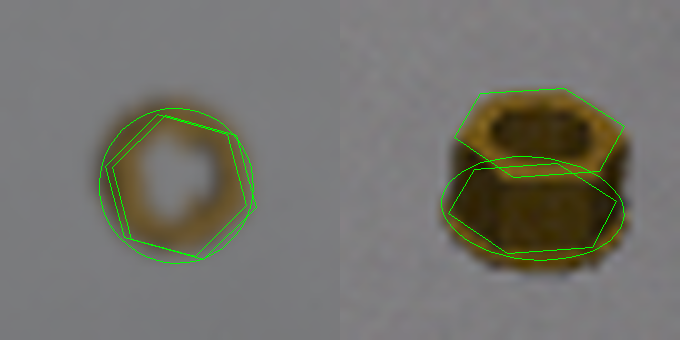

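```bash
cat > fitnut.py <<'E'
from cell import bot
import cv2,numpy as np
from fit import *
from scipy.optimize import minimize
K={c:bot.calibration(c) for c in("top","side")}
box={"top":(310,238),"side":(314,196)};s=4;n=34
obs={}
for c in K:
    im=cv2.imread(f"pics/{c}0.png");x,y=box[c];cr=cv2.resize(im[y:y+n,x:x+n],None,fx=s,fy=s,interpolation=cv2.INTER_CUBIC)
    bg=np.median(cr[:8].reshape(-1,3),0);d=np.abs(cr-bg).max(2)
    m=(d>30).astype(np.uint8)*255
    cs,_=cv2.findContours(m,cv2.RETR_EXTERNAL,cv2.CHAIN_APPROX_NONE);g=max(cs,key=cv2.contourArea);m[:]=0;cv2.drawContours(m,[g],-1,255,-1)
    obs[c]=(m,cr)
def cost(p,cams):
    return sum(np.mean((hull(K[c],nutpts(*p),np.array(box[c]),s,obs[c][0].shape).astype(float)-obs[c][0])**2) for c in cams)
res={}
for cams in(["top"],["side"],["top","side"]):
    a=[]
    for y in(-.5,-.3,-.1,.1,.3,.5):
        q=[.444,-.279,y];a.append(minimize(cost,q,args=(cams,),method="Nelder-Mead",options=dict(initial_simplex=[q,[.448,-.279,y],[.444,-.275,y],[.444,-.279,y+.15]],xatol=1e-4)))
    a.sort(key=lambda r:r.fun); r=a[0]; print(cams,[(np.round(t.x,4).tolist(),round(t.fun)) for t in a[:3]]);res[cams[0]+cams[-1]]=r.x
vis=[]
for c in K:
    x=res[c+c].copy(); x[2]=res["sideside"][2]
    f,h=nutpts(*x);v=cv2.resize(obs[c][1],None,fx=2.5,fy=2.5)
    for P in(f[48:],h[6:],h[:6]): cv2.polylines(v,[np.round(((proj(K[c],P)-box[c]+.5)*s*2.5)).astype(np.int32).reshape(-1,1,2)],True,(0,255,0))
    vis.append(v)
cv2.imwrite("pics/b2.png",np.hstack(vis))
E
python3 fitnut.py
```

```text
['top'] [([0.4459, -0.2777, -0.4243], 184), ([0.446, -0.2777, -0.4478], 187), ([0.446, -0.2777, 0.5566], 194)]
['side'] [([0.4424, -0.2782, 0.6102], 380), ([0.4425, -0.2781, -0.4439], 381), ([0.4424, -0.2781, 0.6426], 388)]
['top', 'side'] [([0.4429, -0.278, -0.4], 2269), ([0.4432, -0.2781, 0.6703], 2271), ([0.4431, -0.2781, -0.3746], 2273)]
```

View pics/b2.png

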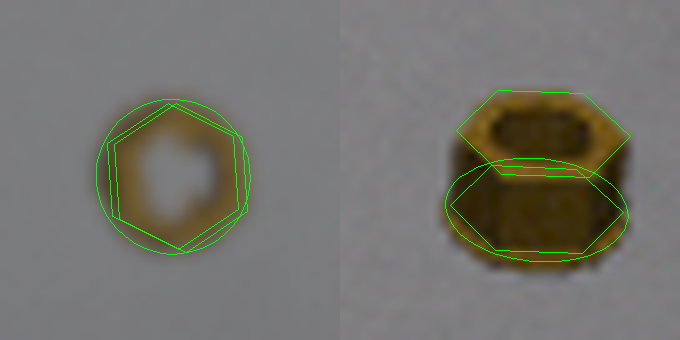

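The overlay fits the nut to about 1 mm: centre roughly (327,255) in top and (333,213) in side, one flat facing the side camera, flats at about −0.42 rad. Next I'll choose the jaw yaw with enough wrist range.

```bash
cat > h.py <<'E'
from cell import bot
import numpy as np
from scipy.spatial.transform import Rotation as Rt
def quat(psi):
    c,s=np.cos(psi),np.sin(psi)
    q=Rt.from_matrix(np.array([[c,s,0],[0,0,-1],[-s,c,0]]).T).as_quat();return q[[3,0,1,2]]
def yaw():
    q=np.array(bot.read_tool_rot());x=Rt.from_quat(q[[1,2,3,0]]).as_matrix()[:,0];return np.arctan2(x[1],x[0])
E
python3 - <<'E'
from h import *
print(yaw())
for k in range(-3,4):
    p=-.42+k*np.pi/3
    r=[]
    for pos in([.444,-.278,.06],[.543,.098,.13]):
        q=bot.solve_ik(pos,quat(p)); r.append(None if q is None else np.round(q,2).tolist())
    print(k,round(p,2),*r)
    print("   ",[(d,round(float(q[5]),2) if (q:=bot.solve_ik([.543,.098,.13],quat(p+np.radians(d)))) is not None else None) for d in(60,120,140)])
E
```

```text
-1.1620059723872724
-3 -3.56 [-0.7, 0.46, -0.48, 0.63, 0.0, -1.85] [0.04, 0.42, -0.33, 0.82, 0.0, -1.11]
    [(60, -2.15), (120, 3.08), (140, 2.73)]
-2 -2.51 [-0.7, 0.46, -0.48, 0.63, 0.0, -2.9] [0.04, 0.42, -0.33, 0.82, 0.0, -2.15]
    [(60, 3.08), (120, 2.04), (140, 1.69)]
-1 -1.47 [-0.7, 0.46, -0.48, 0.63, 0.0, 2.34] [0.04, 0.42, -0.33, 0.82, 0.0, 3.08]
    [(60, 2.04), (120, 0.99), (140, 0.64)]
0 -0.42 [-0.7, 0.46, -0.48, 0.63, 0.0, 1.29] [0.04, 0.42, -0.33, 0.82, 0.0, 2.04]
    [(60, 0.99), (120, -0.06), (140, -0.41)]
1 0.63 [-0.7, 0.46, -0.48, 0.63, 0.0, 0.24] [0.04, 0.42, -0.33, 0.82, 0.0, 0.99]
    [(60, -0.06), (120, -1.11), (140, -1.46)]
2 1.67 [-0.7, 0.46, -0.48, 0.63, 0.0, -0.8] [0.04, 0.42, -0.33, 0.82, 0.0, -0.06]
    [(60, -1.11), (120, -2.15), (140, -2.5)]
3 2.72 [-0.7, 0.46, -0.48, 0.63, 0.0, -1.85] [0.04, 0.42, -0.33, 0.82, 0.0, -1.11]
    [(60, -2.15), (120, 3.08), (140, 2.73)]
```

```bash
python3 - <<'E'
from h import *
import cv2
x,y=.444,-.278
bot.set_gripper(.68,30)
bot.move_pose([x,y,.07],quat(-1.47))
print(bot.move_linear([x,y,.004],speed=.12,until_force=6),bot.read_position(),bot.read_clock())
for i,p in enumerate((-1.47,-.42,.63)):
    if i: bot.set_gripper(.62); bot.move_linear([x,y,.004],speed=.1,rotation=quat(p))
    bot.set_gripper(0,60 if i==2 else 25)
    print(yaw(),bot.read_gripper_width()*85,bot.read_position(),bot.read_ft_force(),bot.read_clock())
    if i==0: 
        for c in("top","side"): cv2.imwrite(f"pics/{c}_g.png",bot.camera(c)[:,:,::-1])
E
python3 -c "
import cv2,numpy as np
b=cv2.imread('pics/side_g.png')[150:250,270:400];cv2.imwrite('pics/c.png',cv2.resize(b,None,fx=5,fy=5,interpolation=2))"
```

```text
False [ 0.44414491 -0.27861207  0.00438853] 2.9333
-1.469898661758968 35.694817157760276 [ 0.44472611 -0.27861357  0.00509374] [-1.09989878  1.08545283  6.36036643] 3.2583
-0.4201886717798842 35.742769624243074 [ 0.44407187 -0.27805721  0.00417122] [0.38118512 0.34575327 2.36151733] 5.1583
0.6298503825398535 34.82006631704569 [ 0.44409279 -0.27812629  0.00434665] [-1.1196718   1.62245898  4.67911405] 6.9583
```

View pics/c.png

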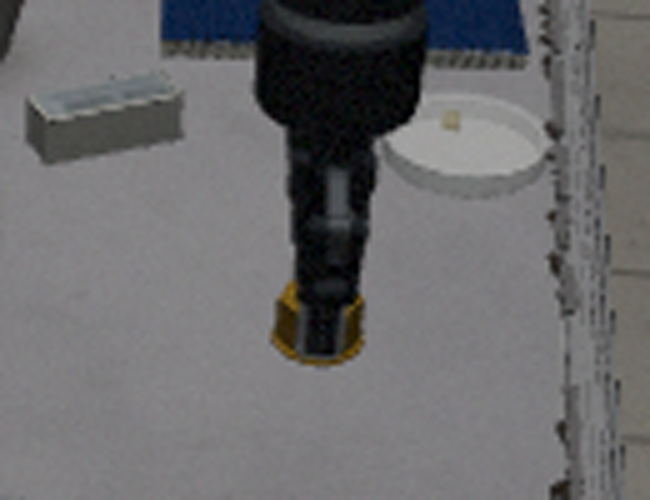

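```bash
python3 - <<'E'
from cell import bot
import cv2,numpy as np
from fit import *
bias={"top":(.0018,.0003),"side":(-.0017,-.0002)}
a=np.linspace(0,2*np.pi,40)
vis=[]
for c,(ox,oy) in {"top":(172,197),"side":(250,265)}.items():
    k=bot.calibration(c);v=cv2.resize(cv2.imread(f"pics/{c}0.png")[oy:oy+36,ox:ox+36],None,fx=11,fy=11,interpolation=cv2.INTER_CUBIC)
    for y,col in((.096,(0,255,0)),(.100,(0,0,255))):
        for z,r in((.102,.011),(.1152,.011),(.1152,.007),(.1215,.007),(.1255,.0035)):
            b=bias[c];P=np.c_[.543+b[0]+r*np.cos(a),y+b[1]+r*np.sin(a),0*a+z]
            q=((proj(k,P)-(ox,oy)+.5)*11);cv2.polylines(v,[np.round(q).astype(np.int32).reshape(-1,1,2)],True,col)
            if y==.096 and z in(.102,.1255):print(c,z,q.min(0)/11+(ox,oy),q.max(0)/11+(ox,oy))
    w=cv2.resize(cv2.imread(f"pics/{c}0.png")[oy:oy+36,ox:ox+36],None,fx=11,fy=11,interpolation=cv2.INTER_CUBIC)
    vis.append(np.vstack([v,w])[:,:])
out=np.hstack(vis);cv2.imwrite("pics/d.png",cv2.resize(out,None,fx=.75,fy=.75))
E
```

```text
top 0.102 [187.03408325 211.14248263] [195.29751244 219.39054276]
top 0.1255 [188.13823998 213.31268752] [190.81812505 215.98741773]
side 0.102 [262.71714689 282.12339057] [275.39414625 290.72786444]
side 0.1255 [267.02289057 274.745008  ] [271.11484423 277.45598986]
```

View pics/d.png

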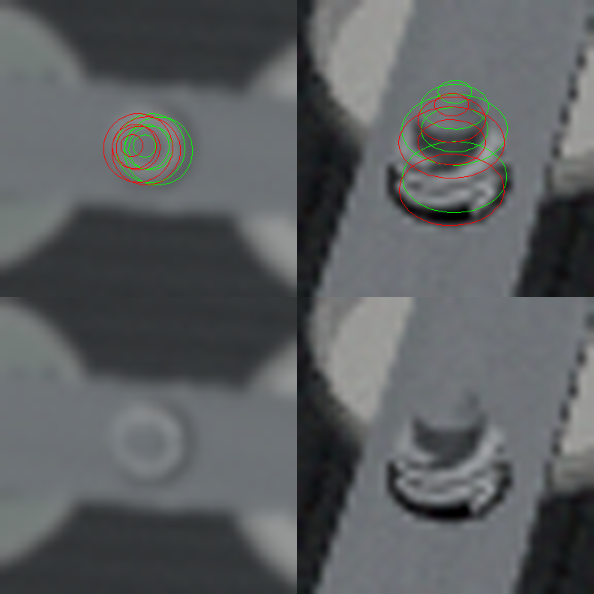

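```bash
python3 - <<'E'
from h import *
import cv2
p=np.array(bot.read_position())
bot.move_linear([p[0],p[1],.16],speed=.12)
bot.move_linear([.544,.097,.160],speed=.25)
bot.move_linear([.544,.097,.145],speed=.05); bot.wait(.2)
print(bot.read_position(),yaw(),bot.read_ft_force(),bot.read_moment(),bot.read_gripper_width(),bot.read_clock())
b=bot.camera("side")[:,:,::-1];cv2.imwrite("pics/side_h.png",b);cv2.imwrite("pics/e.png",cv2.resize(b[235:305,225:315],None,fx=8,fy=8,interpolation=2))
E
```

```text
[0.54421948 0.09700467 0.14522647] 0.6300006481550477 [ 0.44845011 -0.08518294 -0.99867182] [-0.00967646  0.00366328  0.02317676] 0.4121841107552561 10.7583
```

View pics/e.png

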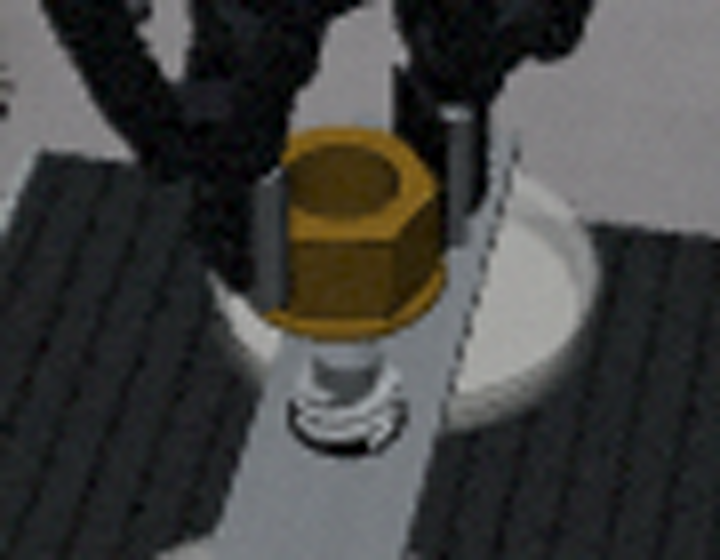

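```bash
python3 - <<'E'
from cell import bot
import numpy as np
from fit import *
k=bot.calibration("side");a=np.linspace(0,2*np.pi,200)
def ext(x,y,z,r):
    q=(proj(k,np.c_[x+r*np.cos(a),y+r*np.sin(a),0*a+z])-(225,235)+.5)*8
    return np.round(np.r_[q.min(0),q.max(0)],1)
x,y=.5442,.0970;z=.1452-.0043
print("flange bottom",ext(x,y,z,.022),"bore top",ext(x,y,z+.026,.012), "hex top vertex",ext(x,y,z+.026,.0208))
for y in(.095,.097,.099,.101): print(y,"thread bottom",ext(.5446,y,.102,.011),"thr top",ext(.5446,y,.1152,.011),"pilot",ext(.5446,y,.1152,.007))
E
```

```text
flange bottom [233.9 209.4 442.2 345.1] bore top [280.2 143.9 395.7 216.9] hex top vertex [237.8 117.9 438.  244.6]
0.095 thread bottom [287.3 373.  388.8 441.8] thr top [286.8 327.3 389.1 395.7] pilot [305.4 339.5 370.5 383. ]
0.097 thread bottom [285.8 379.1 387.4 448.1] thr top [285.3 333.3 387.7 402. ] pilot [303.9 345.6 369.1 389.3]
0.099 thread bottom [284.2 385.2 386.  454.4] thr top [283.7 339.4 386.3 408.3] pilot [302.4 351.7 367.7 395.5]
0.101 thread bottom [282.7 391.3 384.6 460.8] thr top [282.1 345.5 384.9 414.6] pilot [300.8 357.8 366.2 401.8]
```

Nut is held level over the stud: flange bottom at about row 277, stud pilot at about column 268, row 283. From the relative pixels I'll correct to (0.5438, 0.098) and descend with a force stop.

```bash
python3 - <<'E'
from h import *
x,y=.5438,.098
bot.move_linear([x,y,.128],speed=.05)
f0=np.array(bot.read_ft_force());print(f0)
hit=bot.move_linear([x,y,.1108],speed=.015,until_force=3)
print(hit,bot.read_position(),np.array(bot.read_ft_force())-f0,bot.read_moment(),bot.read_clock())
bot.wait(.1);print(bot.read_position(),np.array(bot.read_ft_force())-f0)
E
```

```text
[ 0.6861518  -0.11758948 -0.80894832]
True [0.54362228 0.09799586 0.11152086] [-0.85414509  0.31018072  6.57291373] [-0.04083164 -0.00830419  0.01450294] 12.325
[0.54361651 0.09801945 0.11150064] [-0.21356067  0.36388958  6.95909775]
```

```bash
python3 - <<'E'
from h import *
f0=np.array([.69,-.12,-.81])
p=np.array([.5438,.0980,.1112])
psi=.63
rd=lambda:(np.round(1e3*np.array(bot.read_position()),2).tolist(),np.round(np.array(bot.read_ft_force())-f0,2).tolist(),round(float(np.array(bot.read_moment())[2]),3),round(bot.read_clock(),2))
for z in(.1113,.1115,.1114):
    p[2]=z;bot.move_linear(p,speed=.01);print(z,rd())
for i in range(2):
    psi+=np.radians(6);p[2]+=.0024*np.radians(6)
    bot.move_linear(p,speed=.005,rotation=quat(psi));print(p[2],yaw(),rd())
E
```

```text
0.1113 ([543.68, 98.02, 111.49], [-1.95, -0.59, 6.41], 0.001, 12.72)
0.1115 ([543.7, 97.98, 111.53], [-2.95, -0.31, 5.41], -0.002, 12.97)
0.1114 ([543.69, 97.98, 111.51], [-1.87, 0.12, 6.17], -0.033, 13.22)
0.11165132741228719 0.735026301235651 ([543.4, 98.09, 111.72], [-3.88, -0.3, 6.63], 0.017, 13.47)
0.11190265482457437 0.8396399130748993 ([543.29, 97.99, 111.97], [-3.51, -0.13, 6.6], 0.047, 13.73)
```

```bash
cat >> h.py <<'E'
f0=np.array([.69,-.12,-.81])
def rd():
    p=np.array(bot.read_position());f=np.array(bot.read_ft_force())-f0;m=np.array(bot.read_moment());return p,f,m
def show(tag,c,psi,p,f,m): print(tag,"psi",round(np.degrees(psi),1),"cmd",np.round(1e3*c,2).tolist(),"z",round(1e3*p[2],2),"F",np.round(f,1).tolist(),"M",np.round(m,2).tolist(),"t",round(bot.read_clock(),2))
E
python3 - <<'E'
from h import *
c=np.array([.5435,.0980,.1119]);psi=.63+np.radians(12)
for i in range(29):
    psi+=np.radians(4)
    c[2]+=.0024*np.radians(4)
    bot.move_linear(c,speed=.005,rotation=quat(psi))
    p,f,m=rd();show(i,c,psi,p,f,m)
    if f[2]<2.2: break
    c[2]+=np.clip(.00008*(f[2]-5.5),-.0001,.0001)
    c[:2]+=np.clip(.00005*f[:2],-.0001,.0001)
E
```

```text
0 psi 52.1 cmd [543.5, 98.0, 112.07] z 112.12 F [-3.5, 0.1, 6.3] M [-0.03, 0.58, -0.04] t 13.98
1 psi 56.1 cmd [543.4, 98.01, 112.3] z 112.28 F [-3.2, -0.2, 6.6] M [-0.11, 0.58, 0.03] t 14.23
2 psi 60.1 cmd [543.3, 98.0, 112.55] z 112.44 F [-3.9, -1.0, 4.3] M [-0.13, 0.55, -0.0] t 14.48
3 psi 64.1 cmd [543.2, 97.95, 112.63] z 112.6 F [-3.4, -0.4, 5.8] M [-0.12, 0.56, -0.05] t 14.73
4 psi 68.1 cmd [543.1, 97.93, 112.82] z 112.79 F [-3.5, -0.6, 6.0] M [-0.19, 0.55, -0.01] t 14.98
5 psi 72.1 cmd [543.0, 97.89, 113.02] z 112.97 F [-3.1, -0.2, 6.2] M [-0.23, 0.49, -0.0] t 15.23
6 psi 76.1 cmd [542.9, 97.88, 113.25] z 113.16 F [-2.7, -0.8, 4.5] M [-0.24, 0.37, 0.07] t 15.48
7 psi 80.1 cmd [542.8, 97.84, 113.33] z 113.32 F [-2.3, -0.4, 4.2] M [-0.21, 0.33, -0.04] t 15.73
8 psi 84.1 cmd [542.7, 97.82, 113.4] z 113.49 F [-1.7, -0.1, 4.8] M [-0.23, 0.31, -0.01] t 15.98
9 psi 88.1 cmd [542.61, 97.82, 113.51] z 113.63 F [-1.3, -0.8, 5.0] M [-0.31, 0.26, -0.02] t 16.23
10 psi 92.1 cmd [542.55, 97.78, 113.64] z 113.79 F [-1.8, -1.5, 5.4] M [-0.32, 0.19, -0.02] t 16.48
11 psi 96.1 cmd [542.46, 97.7
[... 763 characters left out ...]
19 psi 128.1 cmd [542.36, 97.26, 115.15] z 115.26 F [0.6, -0.8, 5.8] M [-0.09, -0.27, 0.0] t 18.73
20 psi 132.1 cmd [542.38, 97.22, 115.35] z 115.36 F [0.6, -1.3, 5.4] M [-0.11, -0.34, 0.02] t 18.98
21 psi 136.1 cmd [542.41, 97.15, 115.5] z 115.48 F [0.4, 0.4, 5.1] M [-0.01, -0.28, 0.03] t 19.23
22 psi 140.1 cmd [542.43, 97.17, 115.64] z 115.59 F [-0.2, -0.7, 5.0] M [-0.05, -0.21, -0.04] t 19.48
23 psi 144.1 cmd [542.42, 97.14, 115.76] z 115.54 F [-1.3, 0.2, 4.3] M [-0.13, -0.13, -0.01] t 19.73
24 psi 148.1 cmd [542.36, 97.15, 115.83] z 115.47 F [-0.6, -1.2, 3.2] M [-0.38, 0.01, -0.07] t 19.98
25 psi 152.1 cmd [542.33, 97.09, 115.9] z 115.51 F [0.8, -2.4, 1.7] M [-0.27, -0.04, -0.02] t 20.23
```

```bash
python3 - <<'E'
from h import *
c=np.array([.54233,.09709,.1158]);psi=.63+np.radians(116)
for i in range(3):
    psi+=np.radians(3);c[2]-=.00005
    bot.move_linear(c,speed=.005,rotation=quat(psi))
    p,f,m=rd();show(i,c,psi,p,f,m)
    if f[2]<.6: break
t=c.copy();t[2]=.1095
print(bot.move_linear(t,speed=.012,until_force=3));bot.wait(.1)
p,f,m=rd();show("down",t,psi,p,f,m)
E
```

```text
0 psi 155.1 cmd [542.33, 97.09, 115.75] z 115.36 F [0.1, -0.4, 0.1] M [0.01, -0.13, -0.01] t 20.48
True
down psi 155.1 cmd [542.33, 97.09, 109.5] z 111.4 F [-1.7, -0.3, 5.7] M [0.04, 0.05, 0.01] t 21.0
```

```bash
python3 - <<'E'
from h import *
c=np.array([.5422,.0971,.1116]);psi=.63+np.radians(119);a=0
bot.move_linear(c,speed=.01,rotation=quat(psi));show("s",c,psi,*rd())
for i in range(21):
    s=np.radians(5);psi-=s;a+=5;c[2]-=.0024*s
    bot.move_linear(c,speed=.005,rotation=quat(psi))
    p,f,m=rd();show(a,c,psi,p,f,m)
    if f[2]>9 or f[2]<-5 or abs(m[2])>.25 or np.hypot(*f[:2])>8: print("STOP");break
    c[2]+=np.clip(.0001*(f[2]-3),-.0002,.0002)
    c[:2]+=np.clip(.00006*f[:2],-.00012,.00012)
E
```

```text
s psi 155.1 cmd [542.2, 97.1, 111.6] z 111.52 F [-0.3, 0.5, 2.1] M [0.02, -0.09, 0.01] t 21.25
5 psi 150.1 cmd [542.2, 97.1, 111.39] z 111.34 F [-2.0, 0.9, 3.8] M [-0.01, 0.14, 0.01] t 21.5
10 psi 145.1 cmd [542.08, 97.16, 111.26] z 111.19 F [-1.1, 0.6, 3.7] M [0.07, 0.17, 0.03] t 21.75
15 psi 140.1 cmd [542.01, 97.19, 111.12] z 111.02 F [-1.4, 0.7, 2.4] M [0.08, 0.1, 0.01] t 22.0
20 psi 135.1 cmd [541.93, 97.23, 110.85] z 110.79 F [-1.1, 0.2, 3.8] M [0.11, 0.15, -0.01] t 22.25
25 psi 130.1 cmd [541.86, 97.25, 110.73] z 110.61 F [-0.3, -0.2, 1.8] M [0.18, 0.11, 0.03] t 22.5
30 psi 125.1 cmd [541.85, 97.23, 110.4] z 110.37 F [-1.3, 0.7, 3.1] M [0.18, 0.15, 0.06] t 22.75
35 psi 120.1 cmd [541.77, 97.27, 110.2] z 110.2 F [-0.9, -0.0, 2.4] M [0.1, 0.06, -0.0] t 23.0
40 psi 115.1 cmd [541.71, 97.27, 109.92] z 109.97 F [-0.5, 0.5, 3.2] M [0.17, 0.11, 0.02] t 23.25
45 psi 110.1 cmd [541.69, 97.3, 109.73] z 109.72 F [-1.5, -0.2, 1.7] M [0.09, 0.06, 0.01] t 23.5
50 psi 105.1 cmd [541.59, 97.29, 109.39] z 109.52 F [-0.7, 0.5, 3.3] M [0.16, 0.01, -0.03] t 23.75
55 psi 100.1 cmd [541.55, 97.32, 
[... 335 characters left out ...]
 -0.18, -0.06] t 24.75
75 psi 80.1 cmd [541.39, 97.6, 108.45] z 108.46 F [0.1, 1.2, 1.7] M [0.21, -0.3, -0.03] t 25.0
80 psi 75.1 cmd [541.4, 97.67, 108.1] z 108.21 F [-0.3, 1.0, 3.8] M [0.28, -0.21, 0.01] t 25.25
85 psi 70.1 cmd [541.38, 97.73, 107.98] z 108.03 F [1.5, 1.3, 2.7] M [0.24, -0.33, 0.01] t 25.5
90 psi 65.1 cmd [541.48, 97.81, 107.74] z 107.81 F [0.9, 1.6, 2.2] M [0.26, -0.34, -0.05] t 25.75
95 psi 60.1 cmd [541.53, 97.91, 107.46] z 107.58 F [1.0, 0.9, 3.1] M [0.21, -0.27, -0.08] t 26.0
100 psi 55.1 cmd [541.59, 97.96, 107.25] z 107.39 F [1.5, 1.7, 4.0] M [0.19, -0.3, -0.02] t 26.25
105 psi 50.1 cmd [541.68, 98.06, 107.15] z 107.16 F [0.9, 0.9, 4.1] M [0.23, -0.31, -0.12] t 26.5
```

```bash
python3 - <<'E'
from h import *
c=np.array([.5417,.0981,.1072]);psi=.63+np.radians(14);a=105
for i in range(16):
    s=np.radians(3);psi-=s;a+=3;c[2]-=.0024*s
    bot.move_linear(c,speed=.005,rotation=quat(psi))
    p,f,m=rd();show(a,c,psi,p,f,m)
    if f[2]>8.5 or f[2]<-5 or abs(m[2])>.4 or np.hypot(*f[:2])>8: print("STOP");break
    c[2]+=np.clip(.0001*(f[2]-4),-.0001,.0001)
    c[:2]+=np.clip(.00006*f[:2],-.00012,.00012)
E
```

```text
108 psi 47.1 cmd [541.7, 98.1, 107.07] z 107.08 F [1.8, 1.3, 3.2] M [0.08, -0.34, -0.06] t 26.75
111 psi 44.1 cmd [541.81, 98.18, 106.87] z 106.88 F [0.6, -0.0, 3.4] M [0.17, -0.26, -0.02] t 27.0
114 psi 41.1 cmd [541.85, 98.18, 106.68] z 106.74 F [-0.2, 0.8, 5.6] M [0.18, -0.13, -0.03] t 27.25
117 psi 38.1 cmd [541.84, 98.22, 106.65] z 106.68 F [-0.1, 0.9, 4.5] M [0.15, -0.24, 0.04] t 27.5
120 psi 35.1 cmd [541.83, 98.28, 106.58] z 106.55 F [1.0, 0.1, 4.6] M [0.19, -0.23, -0.01] t 27.75
123 psi 32.1 cmd [541.89, 98.28, 106.51] z 106.45 F [0.6, 0.0, 3.6] M [0.15, -0.3, 0.01] t 28.0
126 psi 29.1 cmd [541.93, 98.28, 106.35] z 106.38 F [1.2, 1.3, 4.9] M [0.14, -0.24, -0.05] t 28.25
129 psi 26.1 cmd [542.0, 98.36, 106.32] z 106.38 F [0.0, -0.1, 5.7] M [-0.09, -0.11, -0.02] t 28.5
132 psi 23.1 cmd [542.0, 98.36, 106.29] z 106.35 F [-0.5, -0.6, 6.5] M [-0.01, -0.08, -0.11] t 28.75
135 psi 20.1 cmd [541.97, 98.32, 106.27] z 106.34 F [-1.0, -0.2, 5.0] M [-0.06, -0.08, -0.05] t 29.0
138 psi 17.1 cmd [541.91, 98.31, 106.24] z 106.34 F [-0.2, -0.6, 5.9] M [-0.08, -0.1, -0.07] t 29.25
141 psi 14.1 cmd [541.9, 98.27, 106.21] z 106.36 F [-0.2, 0.4, 6.5] M [-0.03, -0.1, -0.09] t 29.5
144 psi 11.1 cmd [541.89, 98.3, 106.19] z 106.34 F [0.8, 1.0, 6.6] M [0.01, -0.22, -0.11] t 29.75
147 psi 8.1 cmd [541.94, 98.36, 106.16] z 106.35 F [1.6, 0.4, 5.6] M [0.08, -0.39, -0.04] t 30.0
150 psi 5.1 cmd [542.03, 98.39, 106.14] z 106.34 F [2.8, 1.3, 5.5] M [0.09, -0.54, -0.07] t 30.25
153 psi 2.1 cmd [542.15, 98.47, 106.11] z 106.33 F [1.9, -0.2, 6.1] M [-0.01, -0.57, 0.09] t 30.5
```

The height levelled off at 106.34 mm, as predicted for the flange on the bar, with Fz steady at about 6 N. Releasing, retreating and checking.

```bash
python3 - <<'E'
from h import *
import cv2
c=np.array([.54215,.09845,.1066]);psi=.63-np.radians(34)
bot.move_linear(c,speed=.01);show("pre",c,psi,*rd())
bot.set_gripper(.65);show("open",c,psi,*rd())
bot.move_linear([c[0],c[1],.20],speed=.08)
bot.move_linear([.40,-.15,.25],speed=.25);show("away",c,psi,*rd())
for n in("top","side"):
    im=bot.camera(n)[:,:,::-1];cv2.imwrite(f"pics/{n}_f.png",im)
    print(n,[(d["bbox"],round(d["confidence"],2)) for d in bot.search_frame(n,"nut")[:2]])
a=cv2.imread("pics/top_f.png")[190:240,165:215];b=cv2.imread("pics/side_f.png")[250:310,238:298]
cv2.imwrite("pics/f.png",np.hstack([cv2.resize(v,(390,390),interpolation=2) for v in(a,b)]))
from fit import *
k=bot.calibration("side");A=np.linspace(0,6.28,100)
for z,r in((.102,.022),(.128,.012)):
    q=(proj(k,np.c_[.5422+r*np.cos(A),.0984+r*np.sin(A),0*A+z])-(238,250)+.5)*6.5;print("pred",z,q.min(0)+[390,0],q.max(0)+[390,0])
E
```

```text
pre psi 2.1 cmd [542.15, 98.45, 106.6] z 106.34 F [3.5, -0.3, 1.3] M [0.04, -1.0, 0.13] t 30.75
open psi 2.1 cmd [542.15, 98.45, 106.6] z 105.94 F [0.2, 0.6, 1.0] M [-0.01, 0.01, 0.02] t 31.08
away psi 2.1 cmd [542.15, 98.45, 106.6] z 249.79 F [-1.9, -0.1, 0.2] M [0.01, -0.05, 0.02] t 33.71
top [([179.2, 208.4, 18.2, 16.7], 0.54)]
side [([255.6, 269.5, 24.8, 29.0], 0.65)]
pred 0.102 [504.30791548 187.61283689] [669.67194167 300.09898817]
pred 0.128 [541.18524002 138.54613937] [632.8475854  199.22558316]
```

View pics/f.png

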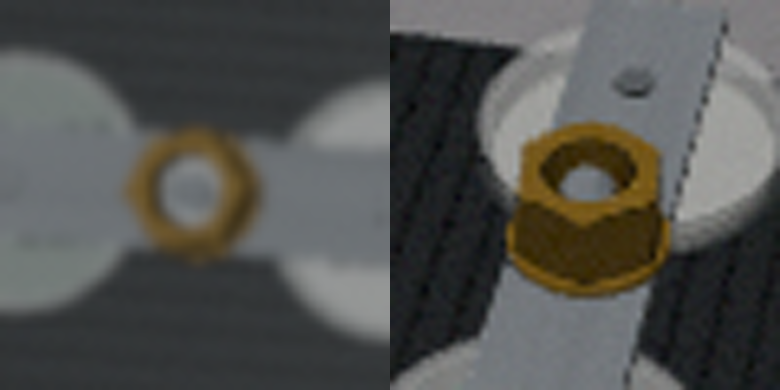

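The nut sits flange down on the bar at about (268,288) in the side view, with the stud tip centred in its bore. It looks level, and its lower edge is within 0.5 px of the prediction. Handing in.

```bash
python3 -c "
from cell import bot
print(bot.read_clock());bot.close_job()"
```

```text
33.9083
the job is handed in; nothing more can be done
```

The nut is on the stud with its flange on the bar, the gripper is open and clear, and I handed the job in at about 34 s of the 61 s allowed.

- **Placing:** I centred the nut with three grasps 60° apart, then set it on the stud with a force stop. Contact came at about 7 N, with the nut's underside about 5.2 mm above the bar.
- **Backing off:** I turned it anticlockwise about 119° at roughly 5–6 N. It climbed about 4.1 mm, then the force fell to about 0 and it dropped 4.2 mm. Your figure was 5 mm; I put the gap down to compliance and slight tilt in the grip.
- **Running down:** I turned it clockwise at about 2–6.6 N, and it followed the thread lead. The height levelled off at 106.34 mm at the gripper, against the 106.3 mm expected with the flange on the bar. After levelling off I turned it about 24° more, with the turning moment staying at or below 0.12 N m.

**Last checks:** In both cameras the nut is flange down on the bar, level, with the stud tip centred in its bore. Pressing on the stud never read above about 7 N. Just before I opened the gripper there was a sideways load of 3.5 N and a moment of about 1 N m, from raising the arm slightly to unload it; both vanished on release. I did not compare the bystanders with their starting positions; the arm's path kept clear of them.

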